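# Dust off a slide and hold it under the magnifier

### The job

With the slide carrier still fully home, press the red cap of the air duster all the way down to blow the dust off the slide, and let the cap spring back up. Then take the blue paddle on the end of the sprung rod with the fingers and pull the rod out of its black sleeve until the whole red ring has just come out of the sleeve's mouth, which puts the specimen under the magnifier. Finish while still holding the paddle out there with the fingers, the rod at rest, and leave the glassware, vials, tweezers and slide box where they lie.

Things in the scene. Friction and masses are not known exactly. Their poses are not given: they have to be found in the camera images.
- station: Slide viewing station, fixed to the bench: white base plate 240 x 190 x 12 mm (local x -90 to +150, y -50 to +140); origin on the bench top under the rod's axis, z up. The rod lies along local x, 50 mm up, and is PULLED OUT towards local -x. The black sleeve (28 mm over its collar, top at 64 mm) runs from x +20 to +149 at y = 0.
- lens (a point): Centre of the fixed magnifier lens, 67 mm over its black rim, on a post beside the rod; its top is 87 mm above the bench.
- specimen (a point): The green specimen on the glass slide, in a black carrier 100 x 36 mm that an aluminium crossbar joins to the rod, so that it moves with the rod. The carrier's top is about 55 mm above the bench. At the mark the specimen lies under the lens.
- sleeve_mouth (a point): Centre of the sleeve's mouth, where the steel rod (12 mm diameter) comes out; 50 mm above the bench. Its x axis is the station's x axis (the rod comes out towards -x).
- pull_rod (a joint): How far the rod is pulled out, m: 0 = fully home, stop at 0.090. An inner spring pulls it back with about 4 N at home, 10 N at the mark (100 N/m); let go, it runs home. A red ring 8 mm wide on the rod is hidden in the sleeve at home; its first edge appears at 0.052 and the whole ring is just out at 0.060.
- paddle_top (a point): Centre of the top edge (130 mm above the bench) of the blue upright grip paddle on the rod's outer end (solid pull_rod_c3), white band round it: 12 mm thick along the rod, 28 mm wide, from 40 to 130 mm up; axes as the station's. At home it is 94 mm in front of the sleeve's mouth. Round it all is below 88 mm: its upper 40 mm can be gripped from above, along or across the rod.
- duster: Yellow air duster canister fixed to the bench beside the slide, 52 mm diameter (62 mm black foot), shoulder to 136 mm; origin at the centre of its foot, z up. Its thin straw points to its local -y, at the slide.
- cap (a joint): How far the red nozzle cap is pressed down, in m: 0 = up, 0.009 = fully down. Spring: about 4 N to start, 8 N fully down. It counts as pressed beyond 0.006 and springs back by itself.
- cap_top (a point): Centre of the flat top of the red cap (34 mm diameter), 160 mm above the bench when up; moves down with the cap.
- dish_a: Clear open dish, 86 mm diameter, 15 mm high, loose, origin under its centre. Leave alone.
- dish_b: Another clear dish, same size, loose. Leave alone.
- vial_a: Small clear vial with a white cap, 26 mm diameter, 50 mm high, loose, origin under its centre. Leave alone.
- vial_b: Small clear vial with a green cap, same size, loose. Leave alone.
- tweezers: Blue tweezers lying flat, about 130 mm long along their x, 8 mm high, loose. Leave alone.
- slide_box: Open white slide box, 100 x 85 x 30 mm, lid open at its +x side (200 mm long in all), loose, origin under the box's centre. Leave alone.
Not all that is in view belongs to the job. Of the things that look like the duster, the middle-sized one is meant.

How it is judged (in metres and radians):
On the way, in this order (a step that is already met when the one before it is completed fails the run):
1. the duster's cap is pressed down with the slide carrier fully home (value of joint cap above 0.006 m and value of joint pull_rod below 0.006 m), for 0.05 s.
2. the cap has sprung back up (value of joint cap below 0.0015 m), for 0.1 s.
3. the rod is pulled out to its mark by the paddle (value of joint pull_rod between 0.056 and 0.068 m and contact force between the fingers and pull_rod_c3 above 2 N), for 0.3 s.
At the end, for the whole second after the job is handed in: The rod stands still at its mark (56 to 68 mm out; the red ring is just out at 60 mm), held by the gripper's fingers on the blue paddle (more than 2 N), and the duster's cap is up (within 1.5 mm) (all of step 3 and velocity of joint pull_rod between -0.01 and 0.01 m/s and value of joint cap below 0.0015 m); the arm keeps its last pose, push and grip.
It fails at once if a dish, vial, the tweezers or the slide box is shifted by more than 30 mm (distance of any of dish_a, dish_b, vial_a, vial_b, tweezers, slide_box from where it was at the start of the episode above 0.03 m).
It also fails if it takes over 45 s, if anything falls off the work surface, if the arm or the gripper's body presses on something with over 40 N, if the wrist force passes 120 N, or if a joint passes its speed limit or range.

### The arm

A 7-joint arm with a two-finger parallel gripper is mounted at the origin on the work surface. World frame = base frame: x ahead of the robot, y to its left, z up, the work surface at z = 0. Lengths are in m, angles in degrees, forces in N, time in s.
With the tool pointing down it reaches from about 0.4 to 0.85 m from the base axis. Payload 6.9 kg.
Tool frame: the origin (TCP) lies at the very end of the fingers, on their centre line; the grasp point (between the pads) lies 19 mm behind it; z points along the fingers, y is the line along which they close (so a half turn about z gives the same grasp; the last joint's range is limited). The gripper opens to 85 mm and grips with 20 to 120 N. Pads are 22 mm wide; open, the fingers measure 114 mm over their backs; the gripper's body (76 mm by 85 mm) begins 54 mm behind the grasp point. The pads swing forward as they close: fully open they stand 13 mm farther back than shut.
Start: joints at [6.045, 29.078, -13.613, 85.955, 7.202, 65.827, -8.869], TCP at [0.625, -0, 0.231] pointing down, gripper open.
Joint ranges: [-176.47, 176.47], [-13.61, 117.27], [-81.72, 77.17], [0.22, 143.17], [-87.28, 267.28], [10, 112.55], [-165.47, 165.47]. Speed limits (degrees/s): [136.94, 136.94, 180, 180, 180, 180, 180].

### API

Orientations are given as [roll, pitch, yaw] about the fixed x, y, z axes, in that order (R = Rz(yaw) Ry(pitch) Rx(roll)).
In Python, from station import arm gives the robot as it stands.
- The arm moves only by the tool pendant, called after "Request:" by a JSON object that holds its "method" and its "body". Schema: {"type":"object","properties":{"offsets":{"type":"array","items":{"type":"array","prefixItems":[{"type":"number"},{"type":"array","items":{"type":"number"},"minItems":3,"maxItems":3},{"type":"number"}],"minItems":3,"maxItems":3},"minItems":1,"maxItems":8},"grip_force":{"type":"number"},"only":{"type":"string"},"quiet":{"type":"boolean"},"lines":{"type":"string"}},"required":["offsets"],"additionalProperties":false}. offsets is a list of rows, 1 to 8 of them, each written [opening, [dx, dy, dz], turn]: the finger opening in m, then dx, dy, dz in a scale on which 1.0 is 100 cm, then a turn about the tool's z in a scale on which 1.0 is 90 degrees; each row is the pose to reach, as a shift and turn from the pose commanded when the call began, along the tool's axes at that moment; what a row does not reach only later rows make up. A row lasts 1/8 s, in which the tool goes at most 0.0625 m and 10.7 degrees, less where a joint would pass 70% of its speed; a pose out of reach is approached as far as the arm can. The fingers move at their own pace and stop on an object; grip_force is the grip in N (left out, the last holds). Time passes only in rows, so rows that do not move let the fingers close. The tool returns the time, the measured TCP pose, the force, the opening and the grip force at its end. only (a regular expression) keeps the lines of the reply that match it, lines (a string "A,B") keeps lines A to B, and quiet returns only ok. A shift or turn number past 1, either way, is cut back to 1. Input that does not fit is refused with a message, and nothing moves.
- arm.observe(): the state, without advancing time (a new reading comes with each control period).
- arm.grab_frame(name): name is "scene" or "side" or "wrist"; returns a dict with "frame" (480x640x3 uint8, red, green, blue), "K" (3x3 intrinsics, pixels), "k1" (the pictures are not rectified: a ray, as slopes to the right and down, at radius r is drawn at 1 + k1 r^2 times it, then the intrinsics apply), "world_to_cam" (4x4, takes a point from world to camera coordinates). Camera axes: x right, y down, z forward; pixel columns grow to the right and rows downward; lengths in m; the calibration is good to about 2 mm. A picture is of the moment at which its call begins. There is no depth.
- arm.finish_job(): hands the job in; it is judged then, once.
The state is a dict: "t": time; "q": joint angles; "qd": joint speeds; "tau": joint torques, N m; "tool_pos": TCP position; "orientation": TCP orientation; "contact_force": force on the tool from outside, world axes, zero at the start; "ft_torque": the same for the moment, N m; "width": finger opening in m; "finger_force": force on a finger pad.
Only numpy, scipy, OpenCV 4.12 (cv2) and the standard library are available. Lean on these libraries where they do the work, as an engineer would, in place of code of your own. Each camera call takes 0.05 s, during which the arm holds its last target. There are 200 camera calls.

## Working session

There is one attempt and no reset: what is moved stays moved. The work goes in short steps, Python scripts to look and compute and a tool call to move; the robot and the scene stay as the last step left them, time stands still between calls to the robot, and variables do not carry over. Pictures are saved under pics/ and viewed, at most 10 in all, crops included, and the job is handed in when it is done.

```bash
mkdir -p pics
```

Create h.py:
```python
import numpy as np, cv2
from station import arm
def grab(n, save=None):
    f=arm.grab_frame(n)
    if save: cv2.imwrite('pics/'+save,f['frame'][:,:,::-1])
    return f
def ray(f,uv):
    K=np.array(f['K']);k=f['k1'];d=np.array([(uv[0]-K[0,2])/K[0,0],(uv[1]-K[1,2])/K[1,1]])
    s=d.copy()
    for _ in range(20): s=d/(1+k*(s@s))
    T=np.array(f['world_to_cam']);R=T[:3,:3]
    v=R.T@np.array([s[0],s[1],1]);return -R.T@T[:3,3],v/np.linalg.norm(v)
def plane(f,uv,z):
    o,v=ray(f,uv);return o+v*(z-o[2])/v[2]
def tri(*fu):
    A=np.zeros((3,3));b=np.zeros(3);L=[]
    for f,uv in fu:
        o,v=ray(f,uv);P=np.eye(3)-np.outer(v,v);A+=P;b+=P@o;L.append((o,v))
    x=np.linalg.solve(A,b)
    return x,[np.linalg.norm((np.eye(3)-np.outer(v,v))@(x-o)) for o,v in L]
```

Run:
```python
from h import *
a=grab('scene','s1.png');b=grab('side','d1.png');c=grab('wrist','w1.png')
o=arm.observe();print(o['t'],o['tool_pos'],o['orientation'],o['width'])
for f in (a,b,c):print(ray(f,(320,240)))
```

```text
0.15 [ 6.24612874e-01 -1.00013719e-04  2.30601529e-01] [-1.79918559e+02  2.74451605e-03  8.99956345e+01] 0.08553194354070118
(array([ 1.27307302, -0.20073854,  0.82843876]), array([-0.70076756,  0.2087545 , -0.68216302]))
(array([0.14282232, 0.89254753, 0.86722752]), array([ 0.33492927, -0.71198757, -0.61716779]))
(array([0.62600773, 0.07899652, 0.37356312]), array([ 0.00436844, -0.32355244, -0.94620016]))
```

View pics/s1.png

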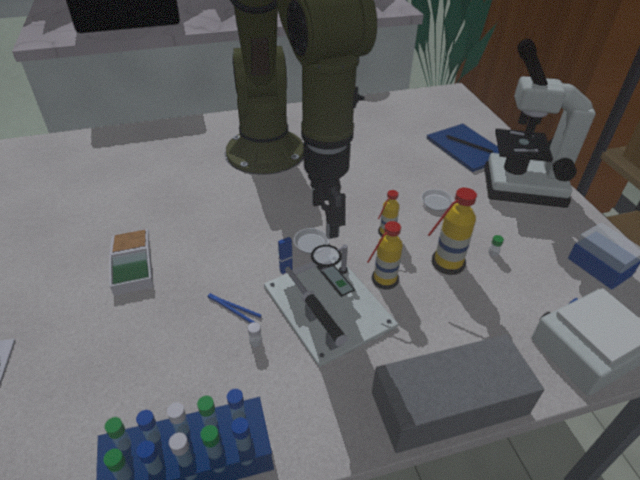

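View pics/d1.png

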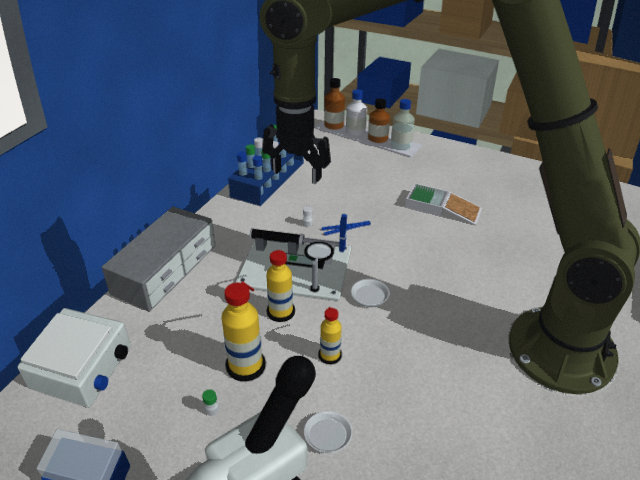

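The scene picture shows the middle duster's cap at about (393,228) and the paddle at (285,250). In the side view they are at (278,258) and (343,232). Next I'll segment both.

Run:
```python
from h import *
F={'s':grab('scene'),'d':grab('side')}
def blobs(k,col,box):
    im=cv2.cvtColor(F[k]['frame'],cv2.COLOR_RGB2HSV);H,S,V=cv2.split(im)
    m=(((H<8)|(H>172))&(S>150)&(V>80)) if col=='r' else ((H>105)&(H<130)&(S>120)&(V>50))
    x0,y0,x1,y1=box;w=np.zeros_like(m);w[y0:y1,x0:x1]=1;m=(m&w).astype(np.uint8)
    n,l,s,c=cv2.connectedComponentsWithStats(m)
    for i in range(1,n):
        if s[i,4]>12: 
            ys,xs=np.where(l==i);r=cv2.minAreaRect(np.c_[xs,ys].astype(np.float32))
            print(k,col,s[i],c[i].round(1),[np.round(q,1) for q in r], [ (y,xs[ys==y].min(),xs[ys==y].max()) for y in range(ys.min(),ys.max()+1)][:22])
blobs('s','r',(360,180,420,245));blobs('d','r',(255,240,350,325))
blobs('s','b',(270,225,300,285));blobs('d','b',(325,205,360,260))
a=cv2.resize(F['s']['frame'][200:360,250:420],None,fx=3,fy=3,interpolation=2)[:, :400]
a=cv2.resize(F['s']['frame'][205:355,255:355],(400,600),interpolation=2)
b=cv2.resize(F['d']['frame'][205:355,255:355],(400,600),interpolation=2)
cv2.imwrite('pics/c1.png',np.hstack([a,b])[:,:,::-1])
p,e=tri((F['s'],(392.5,228)),(F['d'],(278,257)));print('cap approx',p,e)
p,e=tri((F['s'],(286,240)),(F['d'],(343.5,217)));print('pad approx',p,e)
```

```text
s r [388 191   9   6  40] [392.3 193.3] [array([392. , 193.5]), array([5., 8.]), np.float64(90.0)] [(191, np.int64(390), np.int64(394)), (192, np.int64(389), np.int64(396)), (193, np.int64(388), np.int64(396)), (194, np.int64(388), np.int64(396)), (195, np.int64(389), np.int64(396)), (196, np.int64(392), np.int64(393))]
s r [386 222  14  10 112] [392.5 226.4] [array([392.5, 226.5]), array([ 9., 13.]), np.float64(90.0)] [(222, np.int64(389), np.int64(395)), (223, np.int64(387), np.int64(396)), (224, np.int64(386), np.int64(398)), (225, np.int64(386), np.int64(399)), (226, np.int64(386), np.int64(399)), (227, np.int64(386), np.int64(399)), (228, np.int64(387), np.int64(399)), (229, np.int64(387), np.int64(398)), (230, np.int64(388), np.int64(398)), (231, np.int64(391), np.int64(395))]
d r [270 250  17  16 209] [278.  257.3] [array([278. , 257.5]), array([15., 16.]), np.float64(90.0)] [(250, np.int64(276), np.int64(279)), (251, np.int64(273), np.int64(282)), (252, np.int64(272), np.int64(284)), (253, np.int64(271), np.int64(285)), (254, np.int64(270), np.int64(285)), (255, np.int64(270)
[... 3507 characters left out ...]
40), np.int64(345)), (240, np.int64(340), np.int64(344)), (241, np.int64(340), np.int64(344)), (242, np.int64(339), np.int64(344)), (243, np.int64(339), np.int64(344)), (244, np.int64(339), np.int64(344)), (245, np.int64(339), np.int64(344)), (246, np.int64(339), np.int64(344)), (247, np.int64(339), np.int64(344)), (248, np.int64(339), np.int64(344)), (249, np.int64(339), np.int64(344)), (250, np.int64(340), np.int64(343)), (251, np.int64(341), np.int64(342))]
cap approx [0.58215561 0.15743151 0.15346777] [np.float64(0.0015796091670233284), np.float64(0.0015796091670233967)]
pad approx [ 0.5332546  -0.05531532  0.12894538] [np.float64(0.0028053359412953016), np.float64(0.002805335941295224)]
```

View pics/c1.png

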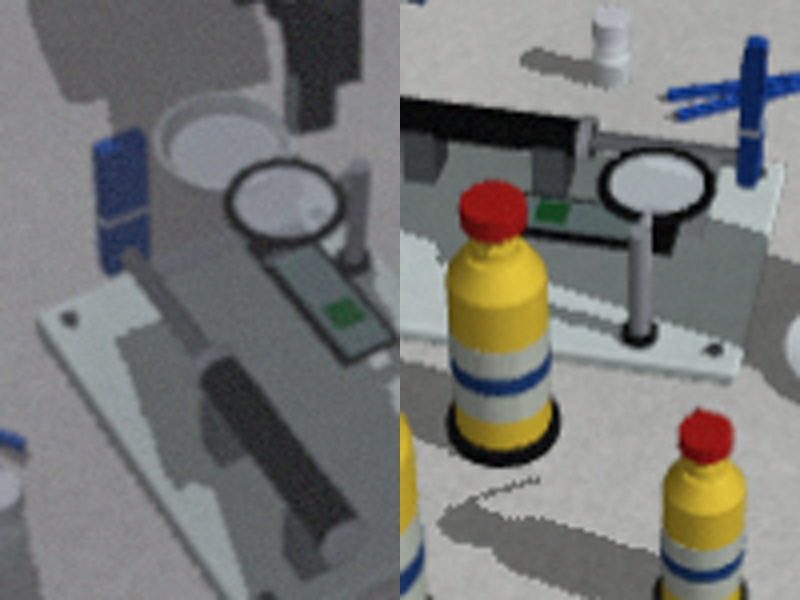

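View pics/w1.png

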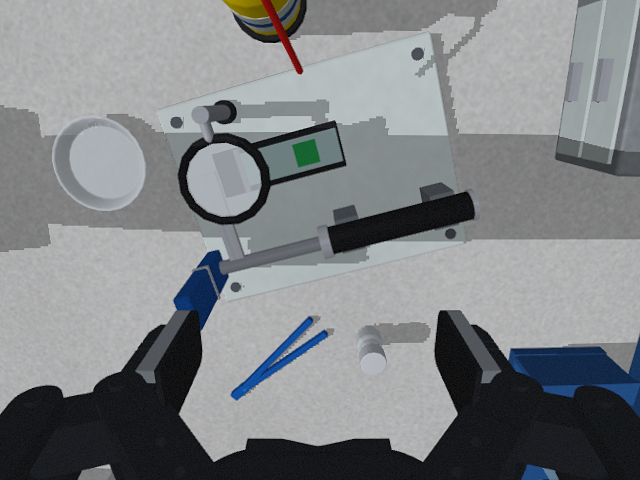

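The wrist view shows the rod running from the paddle (215,260) to the sleeve mouth (325,241) and on to the sleeve end (475,203). The fingers close along world x. Now I'll turn these pixels into metres.

Run:
```python
from h import *
a=grab('scene');b=grab('side');c=grab('wrist')
print('cap',tri((a,(392.5,226.5)),(b,(278,255.5))))
print('bigcap',tri((a,(466,195)),(b,(237,292))))
for z in(.05,):
  P=[plane(c,u,z) for u in((228,267),(318,246),(335,239),(472,205))];print(np.round(P,4))
  d=P[3]-P[2];print(np.degrees(np.arctan2(d[1],d[0])));d=P[1]-P[0];print(np.degrees(np.arctan2(d[1],d[0])))
cr=lambda f,x,y:(f,(x,y))
# crop coords /4 + offset
S=lambda x,y:cr(a,255+x/4,205+y/4); D=lambda x,y:cr(b,255+(x-400)/4,205+y/4)
print('mouth',tri(S(205,362),D(588,140)))
print('paddle top',tri(S(119,137),D(756,41)))
print('plane s/d',plane(*S(119,137),.13),plane(*D(756,41),.13))
# plate corner screws in wrist
E=[plane(c,u,.012) for u in((176,122),(417,54),(236,287),(451,234))];print(np.round(E,4))
for i,j in((0,1),(2,3)):
  d=E[j]-E[i];print(np.degrees(np.arctan2(d[1],d[0])))
```

```text
cap (array([0.58196434, 0.15719254, 0.15733124]), [np.float64(0.001422880697445395), np.float64(0.0014228806974453147)])
bigcap (array([0.57236425, 0.31904092, 0.19881131]), [np.float64(0.0016922643688036525), np.float64(0.0016922643688035348)])
[[ 0.5493 -0.0563  0.05  ]
 [ 0.6264 -0.0371  0.05  ]
 [ 0.6406 -0.0309  0.05  ]
 [ 0.7525 -0.0015  0.05  ]]
14.720563511283672
13.955551102079452
mouth (array([ 0.62504841, -0.03401217,  0.048503  ]), [np.float64(0.0009486844160772305), np.float64(0.0009486844160773049)])
paddle top (array([ 0.53341504, -0.05796861,  0.13195578]), [np.float64(0.0029382228126603512), np.float64(0.002938222812660437)])
plane s/d [ 0.53465113 -0.0560211   0.13      ] [ 0.5334786  -0.06425964  0.13      ]
[[ 0.504   0.0625  0.012 ]
 [ 0.7078  0.1169  0.012 ]
 [ 0.5466 -0.0931  0.012 ]
 [ 0.7507 -0.0389  0.012 ]]
14.933993541492834
14.902233774722342
```

Request:
{"method": "pendant", "body": {"offsets": [[0,[0.055,-0.015,0],0],[0,[0.11,-0.03,0],0],[0,[0.157,-0.043,0],0],[0,[0.157,-0.043,0.03],0],[0,[0.157,-0.043,0.055],0],[0,[0.157,-0.043,0.055],0]], "grip_force": 40}}

```text
t: 1.15
tool_pos: [0.5808, 0.1566, 0.1746]
orientation: [-179.8, 0.1, 90.0]
contact_force: [-0.1, 0.5, 0.1]
width: -0.0002
finger_force: 0.0
```

Run:
```python
from h import *
a=grab('scene');b=grab('side');c=grab('wrist')
A=[f['frame'][v-100:v+50,u-50:u+50] for f,(u,v) in((a,(392,235)),(b,(278,260)))]
A=[cv2.resize(x,(270,405)) for x in A]+[cv2.resize(c['frame'],(540,405))[:,135:395]]
cv2.imwrite('pics/c2.png',np.hstack(A)[:,:,::-1])
print(arm.observe()['tool_pos'],arm.observe()['contact_force'])
```

```text
[0.58268222 0.15708173 0.1774212 ] [-0.88977679  0.59679566  0.49933081]
```

View pics/c2.png

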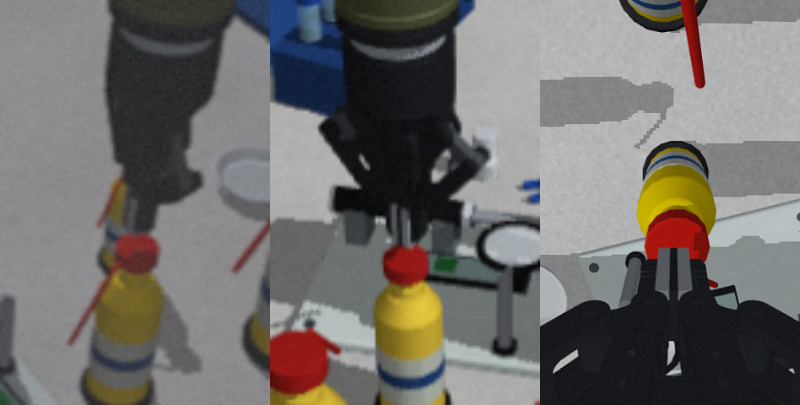

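The closed fingers stand just above the red cap in all three views. Next is the press: down in steps, hold, then back up.

Request:
{"method": "pendant", "body": {"offsets": [[0,[0,0,0.012],0],[0,[0,0,0.02],0],[0,[0,0,0.026],0],[0,[0,0,0.026],0]]}}

```text
t: 1.8
tool_pos: [0.5824, 0.1569, 0.1512]
orientation: [179.9, -0.0, 90.0]
contact_force: [-0.6, -1.0, 6.5]
width: 0.0004
finger_force: 3.7
```

Request:
{"method": "pendant", "body": {"offsets": [[0,[0,0,0.002],0],[0,[0,0,0.004],0],[0,[0,0,0.004],0]]}}

```text
t: 2.17
tool_pos: [0.5826, 0.1569, 0.1508]
orientation: [179.8, -0.0, 90.0]
contact_force: [-10.3, -5.4, 34.8]
width: 0.0002
finger_force: 17.9
```

Careful with the scale: turns go in shares of 90 degrees. That gives: -14.9 degrees is -0.1656.

Request:
{"method": "pendant", "body": {"offsets": [[0,[0,0,-0.02],0],[0,[0,0,-0.05],0],[0.055,[-0.05,-0.012,-0.05],0],[0.055,[-0.11,-0.024,-0.05],-0.0778],[0.055,[-0.165,-0.036,-0.05],-0.1656],[0.055,[-0.215,-0.048,-0.05],-0.1656],[0.055,[-0.215,-0.048,-0.05],-0.1656],[0.055,[-0.215,-0.048,-0.05],-0.1656]]}}

```text
t: 3.18
tool_pos: [0.534, -0.0576, 0.1961]
orientation: [180.0, -0.0, 104.9]
contact_force: [-0.4, 0.2, -0.6]
width: 0.0548
finger_force: 0.0
```

Run:
```python
from h import *
a=grab('scene');b=grab('side');c=grab('wrist','w3.png')
A=[f['frame'][v-80:v+70,u-50:u+50] for f,(u,v) in((a,(286,240)),(b,(343,225)))]
A=[cv2.resize(x,(270,405)) for x in A]+[cv2.resize(c['frame'],(540,405))[:,135:395]]
cv2.imwrite('pics/c3.png',np.hstack(A)[:,:,::-1])
o=arm.observe();print(o['tool_pos'],o['orientation'])
```

```text
[ 0.53425381 -0.05636469  0.19618804] [ 1.79989952e+02 -3.78884910e-02  1.05037869e+02]
```

View pics/c3.png

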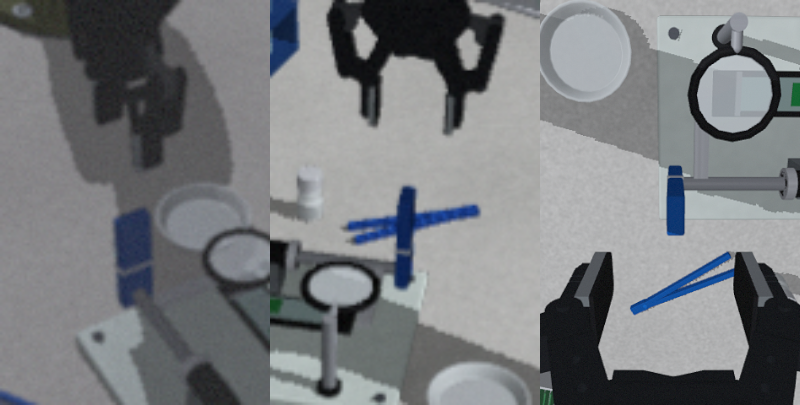

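The paddle sits midway between the open fingers in the wrist view (crop x 676, midline about 674), and the rod is parallel to the closing line. I'll go down and close.

Request:
{"method": "pendant", "body": {"offsets": [[0.055,[0,0,0.03],0],[0.055,[0,0,0.06],0],[0.055,[0,0,0.085],0],[0.055,[0,0,0.098],0],[0.055,[0,0,0.098],0],[0,[0,0,0.098],0],[0,[0,0,0.098],0],[0,[0,0,0.098],0]], "grip_force": 50}}

```text
t: 4.32
tool_pos: [0.5355, -0.0577, 0.0993]
orientation: [179.8, 0.0, 104.9]
contact_force: [2.6, 0.7, 1.9]
width: 0.011
finger_force: 50.5
```

Run:
```python
from h import *
a=grab('scene');b=grab('side');c=grab('wrist')
A=[f['frame'][v-80:v+70,u-50:u+50] for f,(u,v) in((a,(286,240)),(b,(343,225)))]
A=[cv2.resize(x,(270,405)) for x in A]+[cv2.resize(c['frame'],(540,405))[:,135:395]]
cv2.imwrite('pics/c4.png',np.hstack(A)[:,:,::-1])
o=arm.observe();print(o['tool_pos'],o['orientation'],o['width'],o['finger_force'],o['contact_force'])
```

```text
[ 0.53560062 -0.0577811   0.09924823] [1.79802266e+02 4.17331771e-02 1.04913759e+02] 0.011236547364254114 51.07597768306732 [3.51149173 1.46781649 3.79134503]
```

View pics/c4.png

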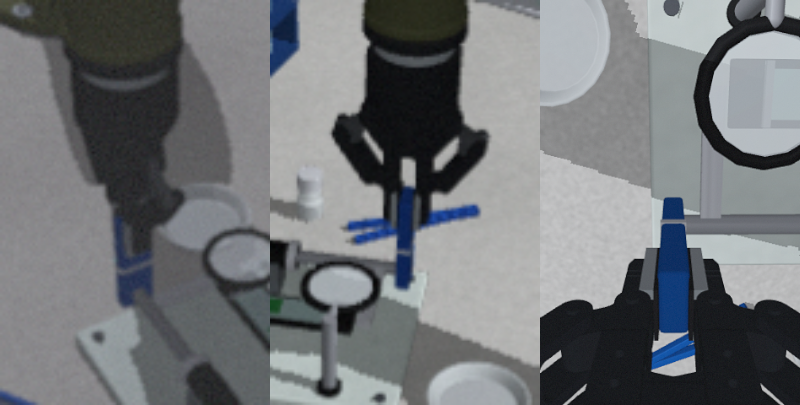

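The fingers hold the paddle, with the opening at 11 mm and 50 N of grip. Now I'll pull along tool -y.

Request:
{"method": "pendant", "body": {"offsets": [[0,[0,-0.015,0],0],[0,[0,-0.03,0],0],[0,[0,-0.045,0],0],[0,[0,-0.056,0],0],[0,[0,-0.062,0],0],[0,[0,-0.062,0],0],[0,[0,-0.062,0],0],[0,[0,-0.062,0],0]]}}

```text
t: 5.48
tool_pos: [0.4774, -0.0734, 0.0992]
orientation: [179.6, 0.1, 104.9]
contact_force: [9.0, 1.9, -0.1]
width: 0.011
finger_force: 50.3
```

Run:
```python
from h import *
a=grab('scene');b=grab('side');c=grab('wrist')
A=[f['frame'][v-40:v+35,u-50:u+50] for f,(u,v) in((a,(300,270)),(b,(325,240)))]
A=[cv2.resize(x,(400,300),interpolation=2) for x in A]
top=np.hstack(A); w=c['frame'][200:360,220:640]; w=cv2.resize(w,(788,300)); w=np.pad(w,((0,0),(0,12),(0,0)))
cv2.imwrite('pics/c5.png',np.vstack([top,w])[:,:,::-1])
o=arm.observe();p=o['tool_pos'];th=np.radians(14.9)
print(p,o['orientation'],o['width'],o['finger_force'],o['contact_force'],'travel',-(p[:2]-np.array([.5355,-.0577]))@[np.cos(th),np.sin(th)])
```

```text
[ 0.47746843 -0.07338619  0.09924477] [1.79627768e+02 6.22992358e-02 1.04937695e+02] 0.011287987308612942 50.25906443595886 [9.29692752 1.07717749 0.54163048] travel 0.060113757876582095
```

View pics/c5.png

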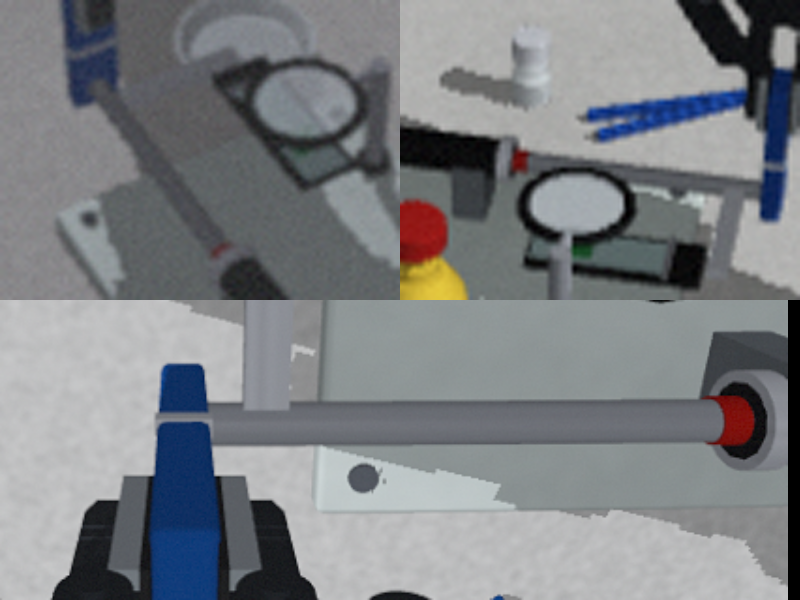

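The red ring stands out just in front of the sleeve mouth in both the side and wrist crops, and travel is 60 mm. A nudge of 2 mm will centre it in the window, then I'll check that everything is at rest.

Request:
{"method": "pendant", "body": {"offsets": [[0,[0,-0.002,0],0],[0,[0,-0.002,0],0],[0,[0,-0.002,0],0],[0,[0,-0.002,0],0],[0,[0,-0.002,0],0]]}}

```text
t: 6.25
tool_pos: [0.4756, -0.0739, 0.0992]
orientation: [179.6, 0.1, 104.9]
contact_force: [9.7, 2.4, 0.8]
width: 0.0112
finger_force: 50.3
```

Run:
```python
from h import *
c=grab('wrist');b=grab('side');th=np.radians(14.9);e=np.array([np.cos(th),np.sin(th)])
def red(f,box):
    H,S,V=cv2.split(cv2.cvtColor(f['frame'],cv2.COLOR_RGB2HSV));m=((H<8)|(H>172))&(S>140)&(V>60)
    x0,y0,x1,y1=box;ys,xs=np.where(m[y0:y1,x0:x1]);return xs+x0,ys+y0
xs,ys=red(c,(500,200,640,360));yt=ys.min()
for y in range(yt,ys.max()+1,3):
    r=xs[ys==y];print(y,r.min(),r.max(),(plane(c,(r.max()+.5,y),.055)-plane(c,(r.min()-.5,y),.055))[:2]@e)
print(red(b,(340-60,235,345,255))[0].size)
r=plane(c,(xs.min(),ys.mean()),.055);m=np.array([.625,-.034])
print('outer edge to mouth',(m-r[:2])@e)
p=np.array(arm.observe()['tool_pos']);print('travel',-(p[:2]-[.5355,-.0577])@e,arm.observe()['finger_force'])
```

```text
251 596 612 0.009131831537580093
254 602 617 0.00865236959336139
257 604 619 0.008689013778678338
260 606 620 0.008177659996072588
263 606 620 0.008200524776116228
266 606 620 0.008223591303687064
269 606 620 0.00824686196392098
272 605 619 0.008264098787806335
275 602 616 0.008269123819042459
33
outer edge to mouth 0.012309388462862988
travel 0.062040590396401085 50.2674275636673
```

The whole 8 mm ring is visible, travel is 62 mm, and the rod is at rest with a firm grip.

```bash
python3 -c "
from station import arm
print(arm.finish_job())"
```

```text
the job is handed in; nothing more can be done
None
```

I handed the job in with the red cap pressed fully down and released, and the fingers holding the blue paddle at rest with the rod about 62 mm out and the whole red ring showing; the judge returned no verdict.

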